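# Clamp the forceps and hold their tips at the gauge marks

## Task

The long sprung forceps lie loaded in the checking stand on the laboratory bench. First push the clamp bar fully down over their tail, then squeeze the two legs by their ribbed grip pads until each tip points at its own upright marker, and hold that gap steady for a few seconds: the program finishes while still holding the squeeze. Never pinch the tips shut, keep the tail home in its cradle, and leave the jars and the beaker alone.

Things in the scene. Friction and masses are not known exactly. Their poses are not given: they have to be found in the camera images.
- gauge: fixed forceps stand: grey metal base plate 310 x 100 x 8 mm, grey tail cradle at the end nearer the robot, grey gauge block (45 x 90 mm, x 97 to 142 mm, top 42 mm above the bench) at the other, open air between. Origin: middle of the plate's underside, on the bench; axes: x along the stand from the tail cradle to the tips, y to the left seen along x, z up
- cradle (a point): middle of the cradle's floor, on the stand at x -102 mm, y 0, 42 mm above the bench; where the underside of the forceps' tail belongs. The cradle walls reach 53 mm above the bench
- clamp (a joint): hinge of the clamp bar (flat metal, 20 mm wide, 6 mm thick, 94 mm long, black thumb tab on its free end) that crosses the forceps' tail; rad, 0 = level, fully down on its stop, just over the tail; grows to 1.3 as the tab end lifts; starts 0.6 to 1.05. Stiff hinge: stays where it is left, about 1 N at the tab moves it
- clamp_hinge (a point): middle of the clamp's hinge pin, on the stand at x -102, y -37 mm, 60 mm above the bench; the pin runs along the stand's x axis
- clamp_tab (a point): middle of the top face of the black thumb tab (26 mm along the stand's x, 24 mm along the bar) at the clamp's free end, 80 mm from the hinge pin along the bar and 7 mm above the pin's plane; with the clamp down it is at y +43 mm on the stand, 67 mm above the bench, with free air below it
- forceps: dark tail block (46 x 24 x 14 mm) of the steel sprung forceps, 245 mm overall, loose, lying in the cradle with 0.7 mm play; origin in the middle of its underside; x to the tips, y left, z up. Two legs, side by side on the level, are hinged 17 mm ahead of the origin, 5 mm either side of the middle, and end 205 mm ahead of the hinges, resting on the gauge block
- tail (a point): the origin of the tail block: middle of its underside
- leg_left: left sprung leg: steel strip 4 mm thick, 12 mm high (8 mm towards the tip), underside 42 mm above the bench; origin at its hinge, x along the leg. A 5 N m/rad spring holds it open, 0.098 rad outwards; it swings in by up to 0.15 rad about a vertical axis. About 3 to 4 N at each grip pad brings the tips to the markers
- leg_right: right sprung leg, mirror image of the left
- grip_left (a point): middle of the outer face of the left leg's ribbed grip pad (20 mm long, 14 mm high, from 42 to 56 mm above the bench), 115 mm along the leg from its hinge; the two outer faces start about 42 mm apart and are about 23 to 30 mm apart when the tips are right. The tip moves 1.8 times as far as its grip pad
- grip_right (a point): the same on the right leg
- tip_left (a point): end of the left leg, on the middle of its thickness (3.5 mm) and height; the tips start about 50 mm apart
- tip_right (a point): the same on the right leg
- marker_left: left marker: upright white plastic blade 7 mm wide across the stand, 4 mm thick, 18 mm high, fixed on the gauge block just beyond the tips (10 mm beyond, at x 132 mm on the stand); origin in the middle of its foot, axes as the stand's. It stands 7 to 12 mm left of the stand's middle line, set independently of the other
- marker_right: right marker, the same blade, 7 to 12 mm right of the stand's middle line
- jar_a: small plastic jar with a white cap, 40 mm across, 62 mm high, loose on the bench; leave alone; origin under its centre
- jar_b: the same jar with an orange cap; leave alone
- beaker: small glass beaker, 66 mm across, 85 mm high, loose on the bench; leave alone; origin under its centre

How it is judged:
By the outcome, as a careful person would: the job done as asked, in the order asked, and still so for the second after the job is handed in, while the arm keeps its last pose, push and grip.
It also fails if it takes over 51 s, if anything falls off the work surface, if the arm or the gripper's body presses on something with over 40 N, if the wrist force passes 120 N, or if a joint passes its speed limit or range.

## Robot

A 6-joint arm with a two-finger parallel gripper is mounted at the origin on the work surface. World frame = base frame: x ahead of the robot, y to its left, z up, the work surface at z = 0. Lengths are in m, angles in rad, forces in N, time in s.
With the tool pointing down it reaches from about 0.275 to 0.825 m from the base axis. Payload 5.2 kg.
Tool frame: the origin (TCP) lies on the centre line of the jaws, within the pads' length; the fingertips stand 22 mm ahead of it and the grasp point (between the pads) lies 3 mm ahead of it (robot.finger_overhang is the distance from the TCP to the fingertips, in m); z points along the fingers, y is the line along which they close (so a half turn about z gives the same grasp; the last joint's range is limited). The gripper opens to 93 mm and grips with 3 to 60 N. Pads are 15 mm wide; open, the fingers measure 128 mm over their backs; the gripper's body (75 mm by 188 mm) begins 65 mm behind the grasp point.
Start: joints at [0.926, 0.259, 1.535, -0, 1.348, -0.203], TCP at [0.235, 0.497, 0.241] pointing down, gripper open.
Joint ranges: [-3.14, 3.14], [-0.91, 2.08], [0.19, 2.58], [-1.22, 4.36], [0.22, 2.71], [-3.12, 3.12]. Speed limits (rad/s): [2.57, 2.57, 3.14, 3.14, 3.14, 3.14].

## Interface

Orientations are given as a 3x3 rotation matrix whose columns are the frame's x, y, z axes.
In Python, from plant import robot gives the robot as it stands.
- The arm moves only by the shell command python3 jog.py 'ROWS' [OPENING] [FORCE]. ROWS is rows parted by semicolons, their numbers by spaces, 1 to 12 of them, each of 6 numbers: dx, dy, dz in m, then a rotation vector rx, ry, rz in rad; each row is the pose to reach, as a shift and turn from the pose commanded when the command began, along the tool's axes at that moment; what a row does not reach only later rows make up. A row lasts 1/10 s, in which the tool goes at most 0.05 m and 0.15 rad, less where a joint would pass 70% of its speed; a pose out of reach is approached as far as the arm can. OPENING is the opening from 0.0 (shut) to 1.0 (fully open), set as the command begins (- or left out keeps the last). The fingers move at their own pace and stop on an object; FORCE is the grip in N (left out, the last holds). Time passes only in rows, so rows that do not move let the fingers close. It prints the time, the measured TCP pose, the force, the opening and the grip force at its end.
- robot.observe(): the state, without advancing time (a new reading comes with each control period).
- robot.get_image(name): name is "scene" or "top" or "wrist"; returns the picture (480x640x3 uint8, red, green, blue); there is no depth.
- robot.calibration(name): a dict with "fx", "fy", "cx", "cy" (pixels), "rvec" (rotation vector, rad) and "tvec" (3), from world to camera coordinates, as OpenCV has them; the wrist camera has in their place "hand_eye" (4x4, takes a point from camera to tool coordinates, whose origin is the TCP and whose axes are the flange's). Camera axes: x right, y down, z forward; pixel columns grow to the right and rows downward; lengths in m; the calibration is good to about 2 mm. A picture is of the moment at which its call begins: read the wrist's pose just before it. calibration takes no time and is no camera call.
- robot.job_done(): hands the job in; it is judged then, once.
The state is a dict: "t": time; "joint_pos": joint angles; "joint_velocities": joint speeds; "effort": joint torques, N m; "position": TCP position; "orientation": TCP orientation; "wrist_force": force on the tool from outside, world axes, zero at the start; "torque": the same for the moment, N m; "grip_width": opening from 0.0 (shut) to 1.0 (fully open); "grasp_force": force on a finger pad.
Only numpy, scipy, OpenCV 4.12 (cv2) and the standard library are available. Lean on these libraries where they do the work, as an engineer would, in place of code of your own. Each camera call takes 0.05 s, during which the arm holds its last target. There are 200 camera calls.

## Working session

There is one attempt and no reset: what is moved stays moved. The work goes in short steps, Python scripts to look and compute and a shell command to move; the robot and the scene stay as the last step left them, time stands still between calls to the robot, and variables do not carry over. Pictures are saved under pics/ and viewed, at most 10 in all, crops included, and the job is handed in when it is done.

```bash
ls; mkdir -p pics
python3 - <<'E'
from plant import robot
import cv2,numpy as np
for n in("scene","top","wrist"):
    im=robot.get_image(n); cv2.imwrite(f"pics/{n}0.png",im[:,:,::-1])
    print(n,robot.calibration(n))
s=robot.observe();print(s)
E
```

```text
jog.py
pics
plant.py
scene {'fx': 444.2592445716975, 'fy': 444.2592445716975, 'cx': 319.03109264482106, 'cy': 239.01341600896941, 'rvec': array([ 2.07787983,  1.22542428, -0.53837359]), 'tvec': array([-0.33442801, -0.30971856,  1.10026683])}
top {'fx': 619.9394574130706, 'fy': 619.9394574130706, 'cx': 319.4508675487746, 'cy': 234.06350112999385, 'rvec': array([ 2.15832637, -2.2220625 ,  0.0597961 ]), 'tvec': array([0.0857921 , 0.60115179, 1.25105075])}
wrist {'fx': 371.4005441253569, 'fy': 371.4005441253569, 'cx': 326.00278503434873, 'cy': 234.8309012416991, 'hand_eye': array([[ 1.05512125e-03, -9.69021585e-01, -2.46973793e-01,
         6.85812717e-02],
       [ 9.99999331e-01,  1.13975444e-03, -1.99722043e-04,
         4.58024865e-04],
       [ 4.75024448e-04, -2.46973417e-01,  9.69022139e-01,
        -1.43366204e-01],
       [ 0.00000000e+00,  0.00000000e+00,  0.00000000e+00,
         1.00000000e+00]])}
{'t': 0.15, 'joint_pos': array([ 9.26191066e-01,  2.59182959e-01,  1.53579043e+00, -3.78677290e-05,
        1.34800192e+00, -2.02780670e-01]), 'joint_velocities': array([ 2.52096596e-04, -2.58129996e-03, -1.39304847e-03,  1.09158197e-05,
        2.53352069e-04,  1.58021589e-03]), 'effort': array([ 2.91772107e-03, -4.37643349e+01, -2.84233600e+01,  7.22102704e-02,
        3.79753090e-02, -8.61457738e-05]), 'position': array([0.23492609, 0.49688942, 0.24002126]), 'orientation': array([[-9.03976484e-01,  4.27581424e-01, -8.01289961e-04],
       [ 4.27582107e-01,  9.03975813e-01, -1.12739512e-03],
       [ 2.42293531e-04, -1.36175593e-03, -9.99999043e-01]]), 'wrist_force': array([ 0.32205468, -0.62340478,  0.53274551]), 'torque': array([ 0.04862171,  0.01071818, -0.03191437]), 'grasp_force': 0.0, 'grip_width': 1.0038211774804517}
```

View pics/top0.png

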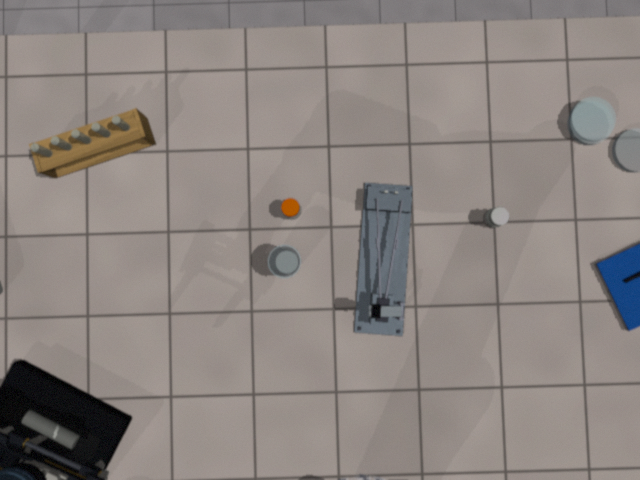

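View pics/scene0.png

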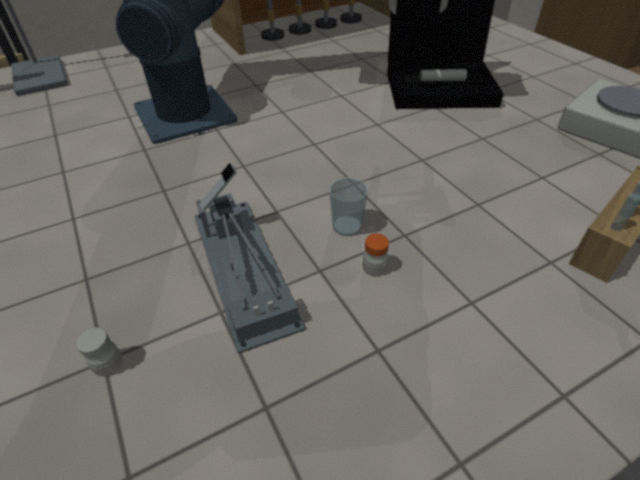

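Top view: the stand's plate has corners at about (370,183), (412,186), (403,335) and (355,333), and the black tab is at (376,311). Scene view: the clamp bar is raised, tab at (228,173). The markers are at about (255,310) and (273,303). The beaker and orange jar are left of the stand, the white-capped jar to the right.

```bash
cat > h.py <<'E'
from plant import robot
import cv2,numpy as np
def cam(n,s=None):
    c=robot.calibration(n); K=np.array([[c['fx'],0,c['cx']],[0,c['fy'],c['cy']],[0,0,1]])
    if n=="wrist":
        H=np.eye(4);H[:3,:3]=s['orientation'];H[:3,3]=s['position'];H=H@c['hand_eye']
        return K,H[:3,:3],H[:3,3]
    R=cv2.Rodrigues(c['rvec'])[0]; return K,R.T,-R.T@c['tvec']
def ray(C,p):
    K,R,o=C; d=R@np.linalg.solve(K,[p[0],p[1],1.]); return o,d/np.linalg.norm(d)
def plane(C,p,z):
    o,d=ray(C,p); return o+d*(z-o[2])/d[2]
def tri(*obs):
    A=np.zeros((3,3));b=np.zeros(3);rs=[ray(C,p) for C,p in obs]
    for o,d in rs: P=np.eye(3)-np.outer(d,d);A+=P;b+=P@o
    X=np.linalg.solve(A,b);return X,[np.linalg.norm(np.cross(X-o,d)) for o,d in rs]
def proj(C,X):
    K,R,o=C;u=K@(R.T@(np.asarray(X)-o));return u[:2]/u[2]
def blob(im,mask,box):
    m=np.zeros(mask.shape,np.uint8);x0,y0,x1,y1=box;m[y0:y1,x0:x1]=mask[y0:y1,x0:x1]
    n,l,st,c=cv2.connectedComponentsWithStats(m);i=1+np.argmax(st[1:,4]);return c[i],st[i]
E
python3 - <<'E'
from h import *
T=cam("top");S=cam("scene")
P=[plane(T,p,.008) for p in((370,183),(412,186),(403,335),(355,333))]
print(np.round(P,4)); c=np.mean(P,0);f=(P[0]+P[1]-P[2]-P[3])/2
print(c,np.linalg.norm(f),np.arctan2(f[1],f[0]))
t=cv2.imread("pics/top0.png");s=cv2.imread("pics/scene0.png")
a,sa=blob(t,(t.max(2)<35).astype(np.uint8),(355,290,400,330));b,sb=blob(s,(s.max(2)<45).astype(np.uint8),(205,150,250,195))
print(a,sa,b,sb,tri((T,a),(S,b)))
for n,bx in(("jarA",(490,215)),("jarB",(290,208)),("beaker",(285,262))): print(n,plane(T,bx,.06))
print(robot.observe()['position'])
E
```

```text
[[ 0.7068 -0.0394  0.008 ]
 [ 0.698  -0.1261  0.008 ]
 [ 0.3927 -0.0962  0.008 ]
 [ 0.3995  0.0016  0.008 ]]
[ 0.54922182 -0.06503627  0.008     ] 0.3083344295478534 -0.11516258420474446
[375.72 310.83] [372 304   8  14 100] [227.39130435 172.40869565] [222 164  12  17 115] (array([ 0.4510107 , -0.03213714,  0.11731636]), [np.float64(0.0009567902895100116), np.float64(0.000956790289509948)])
jarA [ 0.62884643 -0.2703209   0.06      ]
jarB [0.65438784 0.12503783 0.06      ]
beaker [0.547727   0.13770727 0.06      ]
[0.23492609 0.49688942 0.24002126]
```

```bash
python3 jog.py '-.045 -.03 0 0 0 -.03;-.09 -.06 0 0 0 -.06;-.13 -.09 0 0 0 -.09;-.17 -.12 0 0 0 -.12;-.21 -.15 0 0 0 -.15;-.25 -.18 0 0 0 -.18;-.29 -.21 0 0 0 -.21;-.33 -.24 0 0 0 -.24;-.37 -.27 0 0 0 -.27;-.41 -.295 0 0 0 -.3;-.45 -.32 0 0 0 -.327;-.49 -.345 0 0 0 -.327' 0
python3 - <<'E'
from h import *
s=robot.observe();print(s['position'],np.array([0.55,-0.065,0.24])-s['position'],(s['orientation'].T@(np.array([0.55,-0.065,0.24])-s['position'])),s['orientation'])
E
```

```text
t: 1.35
position: [0.5312, -0.0262, 0.2405]
orientation: [[-0.993, 0.114, -0.0], [0.114, 0.993, 0.0], [0.0, 0.0, -1.0]]
wrist_force: [0.5, -0.3, -0.5]
grip_width: 0.03
grasp_force: 0.0
[ 0.53116142 -0.02621323  0.24054678] [ 0.01883858 -0.03878677 -0.00054678] [-0.02314864 -0.03637934  0.00053707] [[-9.93445839e-01  1.14303792e-01 -8.65758662e-05]
 [ 1.14303772e-01  9.93445824e-01  2.08316868e-04]
 [ 1.09819840e-04  1.97055577e-04 -9.99999975e-01]]
```

```bash
cat > snap.py <<'E'
import sys,pickle
from h import *
s=robot.observe();im=robot.get_image("wrist")[:,:,::-1].copy();n=sys.argv[1]
cv2.imwrite(f"pics/{n}.png",im);pickle.dump(s,open(f"pics/{n}.pkl","wb"))
E
python3 jog.py '0 0 0 0 0 0;0 0 0 0 0 0'; python3 snap.py w1; python3 jog.py '-.03 -.037 0 0 0 0;-.055 -.037 0 0 0 0;-.055 -.037 0 0 0 0;-.055 -.037 0 0 0 0'; python3 snap.py w2
```

```text
t: 1.55
position: [0.5304, -0.025, 0.2398]
orientation: [[-0.993, 0.117, -0.002], [0.117, 0.993, 0.001], [0.002, 0.001, -1.0]]
wrist_force: [-0.9, 0.9, 0.3]
grip_width: 0.003
grasp_force: 0.0
t: 2.0
position: [0.5801, -0.0654, 0.2404]
orientation: [[-0.994, 0.113, -0.001], [0.113, 0.994, 0.001], [0.002, 0.001, -1.0]]
wrist_force: [-0.8, 0.4, -0.2]
grip_width: 0.004
grasp_force: 0.0
```

View pics/w1.png

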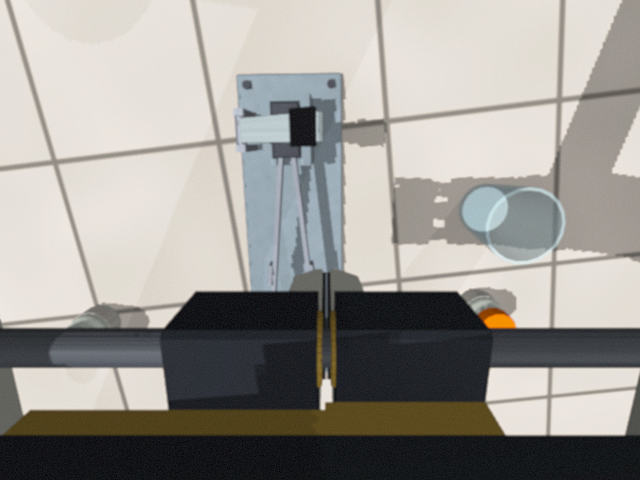

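View pics/w2.png

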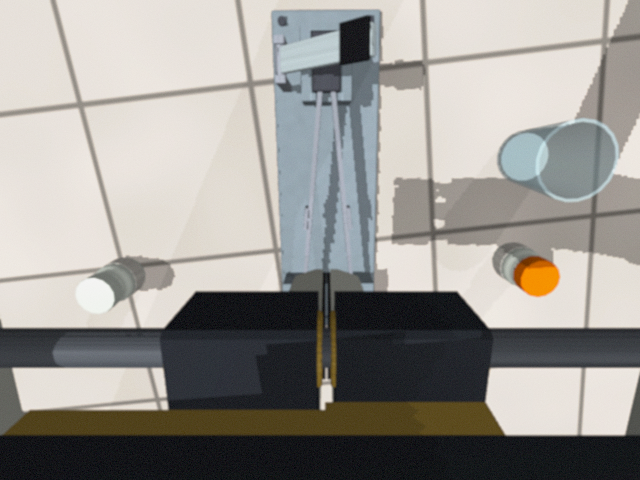

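w1: tail-end plate corners at (237,73) and (342,73), tab at (303,127). w2: corners at (272,11) and (381,10), tab at (355,40), grip pads near (308,217) and (348,212). The fingers hide the tips, so I'll move further out to see the markers.

```bash
python3 jog.py '-.04 0 0 0 0 0;-.08 0 0 0 0 0;-.11 0 0 0 0 0;-.13 0 0 0 0 0;-.13 0 0 0 0 0;-.13 0 0 0 0 0'; python3 snap.py w3
python3 - <<'E'
from h import *
import pickle
L=lambda n:cam("wrist",pickle.load(open(f"pics/{n}.pkl","rb")))
a,b=L("w1"),L("w2")
for n,p,q in(("cornR",(237,73),(272,11)),("cornL",(342,73),(381,10)),("holeR",(248,84),(282,21)),("jawTail",(299,103),(327,32))):print(n,tri((a,p),(b,q)),plane(a,p,.008),plane(b,q,.008))
for n,bx in(("w1",(285,100,320,150)),("w2",(336,10,376,70))):
    i=cv2.imread(f"pics/{n}.png");m=(i.max(2)<40).astype(np.uint8);print(blob(i,m,bx))
E
```

```text
t: 2.65
position: [0.709, -0.0809, 0.2405]
orientation: [[-0.994, 0.113, -0.002], [0.113, 0.994, 0.0], [0.002, 0.0, -1.0]]
wrist_force: [-0.0, -0.6, -0.1]
grip_width: 0.003
grasp_force: 0.0
cornR (array([ 0.38948699, -0.09449892, -0.00435322]), [np.float64(0.0003269491643905271), np.float64(0.000326949164390543)]) [ 0.39161075 -0.09226362  0.008     ] [ 0.39362117 -0.09307181  0.008     ]
cornL (array([0.40217628, 0.00600738, 0.00236589]), [np.float64(2.850595788250976e-05), np.float64(2.85059578825906e-05)]) [0.40305495 0.00565294 0.008     ] [0.40382223 0.00509468 0.008     ]
holeR (array([ 4.00775504e-01, -8.54094156e-02,  2.27779862e-04]), [np.float64(0.0004967380322575079), np.float64(0.0004967380322576037)]) [ 0.40234768 -0.08362124  0.008     ] [ 0.40270823 -0.08521679  0.008     ]
jawTail (array([ 0.42408649, -0.04151625,  0.02758446]), [np.float64(0.005324150952520331), np.float64(0.005324150952520304)]) [ 0.42479402 -0.03801403  0.008     ] [ 0.41630716 -0.04548162  0.008     ]
(array([302.32142857, 126.39400922]), array([290, 107,  25,  39, 868], dtype=int32))
(array([354.54278306,  40.48314607]), array([ 340,   17,   30,   48, 1157], dtype=int32))
```

View pics/w3.png

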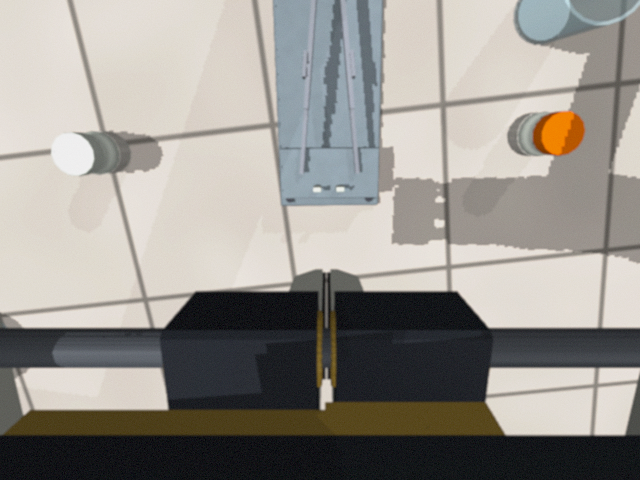

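w3 shows the front plate edge from (281,205) to (378,203), markers at about (317,188) and (341,188), right and left tips at (303,172) and (359,171), and pads at (306,65) and (351,62).

Run:
```python
from h import *
import pickle
C=cam("wrist",pickle.load(open("pics/w3.pkl","rb")))
i=cv2.imread("pics/w3.png")
cv2.imwrite("pics/c3.png",cv2.resize(i[140:215,270:395],None,fx=6,fy=6,interpolation=cv2.INTER_CUBIC))
for p in((281,205),(378,203)):print("corner",plane(C,p,.008))
m=(i.min(2)>200).astype(np.uint8)
for bx in((308,180,329,196),(331,180,352,196)):
    c,s=blob(i,m,bx);print("marker",c,s,plane(C,c,.06),plane(C,c,.051))
for p in((303,172),(359,171)):print("tip",plane(C,p,.05))
```

```text
corner [ 0.69932258 -0.12560167  0.008     ]
corner [ 0.70839316 -0.02680734  0.008     ]
marker [316.37931034 189.44827586] [313 188   8   4  29] [ 0.68116964 -0.08564244  0.06      ] [ 0.68227766 -0.0860051   0.051     ]
marker [339.96666667 188.93333333] [337 187   7   5  30] [ 0.68303127 -0.06514161  0.06      ] [ 0.68419102 -0.06493468  0.051     ]
tip [ 0.66564793 -0.09602972  0.05      ]
tip [ 0.67035899 -0.04645964  0.05      ]
```

View pics/c3.png

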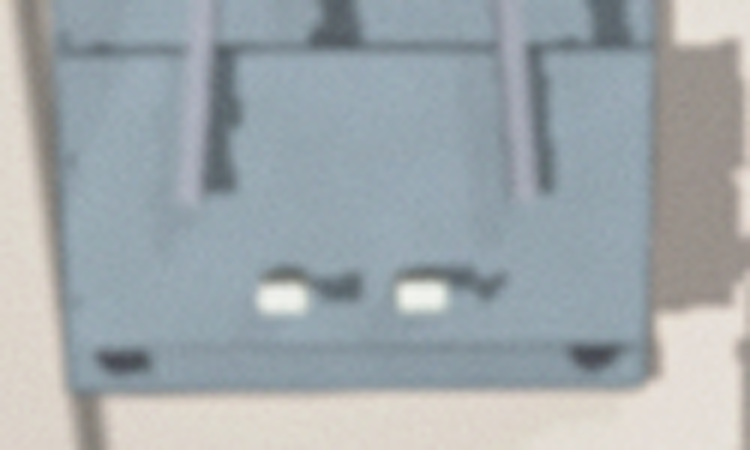

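Run:
```python
from h import *
import pickle
L=lambda n:cam("wrist",pickle.load(open(f"pics/{n}.pkl","rb")))
O=np.array([.551,-.0598,0]);y=-.1065;R=np.array([[np.cos(y),-np.sin(y),0],[np.sin(y),np.cos(y),0],[0,0,1]])
st=lambda X:np.round(R.T@(np.asarray(X)-O)*1e3,1)
C=cam("wrist",pickle.load(open("pics/w3.pkl","rb")))
X,e=tri((L("w1"),(302.3,126.4)),(L("w2"),(354.5,40.5)));print("tab",X,st(X),e)
# heights: pads & tips in w2/w3
for n,p,q in(("padR",(308,217),(306,65)),("padL",(348,212),(351,62))):
    X,e=tri((L("w2"),p),(L("w3"),q));print(n,st(X),e)
for n,p,z in(("mR",(317.2,189),.06),("mL",(340.25,189),.06),("tR",(301.8,172.5),.05),("tL",(357.5,172),.05),("blkR",(279.5,147.7),.042),("blkL",(379.5,147.7),.042)):print(n,st(plane(C,p,z)))
print(robot.observe()['joint_pos'])
```

```text
tab [ 0.45121111 -0.03155829  0.1170574 ] [-102.2   17.5  117.1] [np.float64(1.576324533447699e-05), np.float64(1.57632453344837e-05)]
padR [ 29.4 -19.1  47.3] [np.float64(0.0005594836550721239), np.float64(0.0005594836550721593)]
padL [26.1 18.6 41. ] [np.float64(0.00015284653150898477), np.float64(0.00015284653150895888)]
mR [131.8 -11.1  60. ]
mL [131.9   9.   60. ]
tR [118.3 -24.9  50. ]
tL [118.1  24.6  50. ]
blkR [ 96.8 -44.9  42. ]
blkL [97.4 44.7 42. ]
[-2.69782174e-01  5.60785996e-01  1.07693297e+00 -4.93063777e-05
  1.50506542e+00 -1.72676275e+00]
```

The tab, pads and markers agree with the stated sizes: the tab height gives θ≈0.73, and the markers sit at −11.1 and +9.0 mm. I'm half-turning the tool so the wrist camera will see the tips during the squeeze, and moving above the tab.

```bash
python3 jog.py '.02 0 0 0 0 .15;.04 0 0 0 0 .3;.065 0 0 0 0 .45;.09 0 0 0 0 .6;.115 .005 0 0 0 .75;.14 .01 0 0 0 .9;.165 .015 0 0 0 1.05;.19 .02 0 0 0 1.2;.215 .0245 0 0 0 1.35;.24 .0245 0 0 0 1.5;.255 .0245 0 0 0 1.65;.2617 .0245 0 0 0 1.8'; python3 jog.py '0 0 0 0 0 .15;0 0 0 0 0 .3;0 0 0 0 0 .45;0 0 0 0 0 .6;0 0 0 0 0 .75;0 0 0 0 0 .9;0 0 0 0 0 1.05;0 0 0 0 0 1.2;0 0 0 0 0 1.335;0 0 0 0 0 1.335;0 0 0 0 0 1.335'
cat > st.py <<'E'
from h import *
O=np.array([.551,-.0598,0]);y=-.1065;R=np.array([[np.cos(y),-np.sin(y),0],[np.sin(y),np.cos(y),0],[0,0,1]])
st=lambda X:np.round(R.T@(np.asarray(X)-O)*1e3,1)
if __name__=="__main__":
    s=robot.observe();print("tcp in stand",st(s['position']),"tip z",s['position'][2]*1e3-22);Q=R.T@s['orientation'];print(np.round(Q,3).tolist(),s['joint_pos'][5],s['wrist_force'],s['t'])
E
python3 st.py
```

```text
t: 3.9
position: [0.4498, -0.0268, 0.2412]
orientation: [[0.343, 0.939, 0.0], [0.939, -0.343, -0.0], [-0.0, 0.0, -1.0]]
wrist_force: [0.3, 0.5, -0.6]
grip_width: 0.005
grasp_force: 0.0
t: 5.0
position: [0.452, -0.0274, 0.241]
orientation: [[0.995, -0.104, 0.001], [-0.104, -0.995, -0.0], [0.001, 0.0, -1.0]]
wrist_force: [-0.7, 0.6, -0.4]
grip_width: 0.002
grasp_force: 0.0
tcp in stand [-101.9   21.7  241. ] tip z 218.98192105131423
[[1.0, 0.002, 0.001], [0.002, -1.0, -0.0], [0.001, 0.0, -1.0]] 1.3673685941968654 [-0.74764523  0.57245355 -0.40012721] 5.0
```

```bash
python3 jog.py '0 0 .04 0 0 0;0 0 .075 0 0 0;0 0 .09 0 0 0;0 -.003 .1 0 0 0;0 -.006 .11 0 0 0;0 -.01 .12 0 0 0;0 -.014 .13 0 0 0;0 -.017 .138 0 0 0;0 -.02 .144 0 0 0;0 -.02 .148 0 0 0;0 -.02 .149 0 0 0;0 -.02 .149 0 0 0'; python3 st.py; python3 jog.py '0 0 .001 0 0 0;0 0 .002 0 0 0;0 0 .002 0 0 0'; python3 st.py
```

```text
t: 6.2
position: [0.4551, -0.008, 0.0916]
orientation: [[0.994, -0.108, -0.0], [-0.108, -0.994, -0.0], [-0.0, 0.0, -1.0]]
wrist_force: [0.6, 0.2, 0.5]
grip_width: 0.002
grasp_force: 0.0
tcp in stand [-100.9   41.3   91.6] tip z 69.59283574887134
[[1.0, -0.002, -0.0], [-0.002, -1.0, -0.0], [-0.0, 0.0, -1.0]] 1.4156354468752061 [0.62553672 0.24962535 0.51364052] 6.2
t: 6.5
position: [0.4552, -0.008, 0.0897]
orientation: [[0.994, -0.108, 0.0], [-0.108, -0.994, -0.0], [0.0, 0.0, -1.0]]
wrist_force: [0.1, -0.8, 0.5]
grip_width: 0.003
grasp_force: 0.0
tcp in stand [-100.7   41.3   89.7] tip z 67.73344193108447
[[1.0, -0.002, 0.0], [-0.002, -1.0, -0.0], [0.0, 0.0, -1.0]] 1.4157327860916649 [ 0.05581284 -0.84456964  0.48627027] 6.5
```

```bash
python3 jog.py '0 0 .001 0 0 0;0 0 .001 0 0 0'; python3 st.py|tail -1; python3 jog.py '0 0 .001 0 0 0;0 0 .001 0 0 0';python3 st.py
```

```text
t: 6.7
position: [0.4553, -0.008, 0.0891]
orientation: [[0.994, -0.108, 0.0], [-0.108, -0.994, -0.0], [0.0, 0.0, -1.0]]
wrist_force: [-1.4, 1.3, 5.0]
grip_width: 0.005
grasp_force: 2.4
[[1.0, -0.002, 0.0], [-0.002, -1.0, -0.0], [0.0, 0.0, -1.0]] 1.4157301307275099 [-1.35268395  1.2542617   5.02331493] 6.7
t: 6.9
position: [0.4554, -0.008, 0.0889]
orientation: [[0.994, -0.108, 0.001], [-0.108, -0.994, -0.0], [0.001, 0.0, -1.0]]
wrist_force: [-3.9, 0.7, 13.7]
grip_width: 0.004
grasp_force: 6.5
tcp in stand [-100.6   41.3   88.9] tip z 66.89977114806341
[[1.0, -0.002, 0.001], [-0.002, -1.0, -0.0], [0.001, 0.0, -1.0]] 1.4157202071700963 [-3.92892531  0.6683841  13.65374861] 6.9
```

Stopped firmly at tip z 66.9 mm with 13.7 N; the clamp's tab should be at 67 mm when down. Lifting, moving over the grip pads, opening, then checking the clamp.

```bash
python3 jog.py '0 0 -.03 0 0 0;0 0 -.06 0 0 0;.03 .01 -.06 0 0 0;.07 .02 -.06 0 0 0;.11 .035 -.06 0 0 0;.1306 .0419 -.06 0 0 0;.1306 .0419 -.06 0 0 0;.1306 .0419 -.06 0 0 0;.1306 .0419 -.06 0 0 0' .9 8; python3 st.py; python3 snap.py w4
python3 - <<'E'
from h import *
a=robot.get_image("scene")[:,:,::-1];t=robot.get_image("top")[:,:,::-1]
cv2.imwrite("pics/scene1.png",a);cv2.imwrite("pics/top1.png",t)
z=lambda i,x,y:cv2.resize(i[y:y+120,x:x+120],(480,480),interpolation=cv2.INTER_CUBIC)
w=cv2.imread("pics/w4.png");cv2.imwrite("pics/cmp.png",cv2.resize(np.hstack([z(a,180,140),cv2.resize(w,(640,480))]),(800,343),interpolation=cv2.INTER_AREA))
E
```

```text
t: 7.8
position: [0.579, -0.063, 0.1473]
orientation: [[0.994, -0.108, -0.002], [-0.108, -0.994, 0.001], [-0.002, -0.0, -1.0]]
wrist_force: [-0.6, 0.3, -0.1]
grip_width: 0.734
grasp_force: 0.0
tcp in stand [ 28.2  -0.2 147.3] tip z 125.29505406663665
[[1.0, -0.001, -0.002], [-0.001, -1.0, 0.0], [-0.002, -0.0, -1.0]] 1.3789202988815392 [-0.64864682  0.28686033 -0.0830807 ] 7.8
```

View pics/cmp.png

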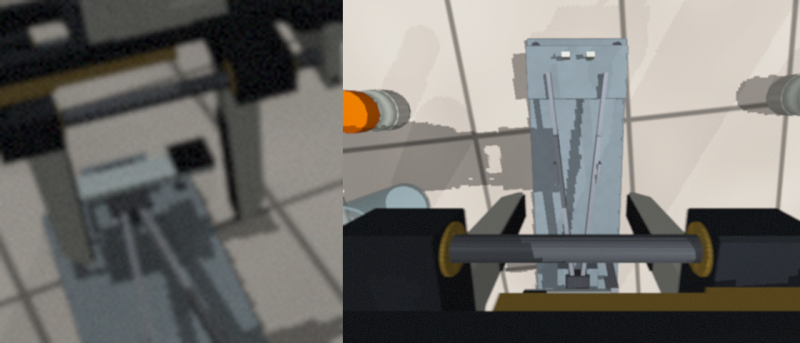

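The clamp bar now lies level across the tail, with the tab out at its left. The wrist view shows both legs between the open fingers, with tips and markers visible above. Descending, then the first partial squeeze.

```bash
python3 jog.py '0 0 .03 0 0 0;0 0 .06 0 0 0;0 0 .08 0 0 0;.001 0 .09 0 0 0;.001 0 .095 0 0 0;.001 0 .095 0 0 0;.001 0 .095 0 0 0' .7; python3 st.py; python3 jog.py '0 0 0 0 0 0;0 0 0 0 0 0;0 0 0 0 0 0;0 0 0 0 0 0;0 0 0 0 0 0;0 0 0 0 0 0;0 0 0 0 0 0;0 0 0 0 0 0' .37 8; python3 st.py; python3 snap.py w5
```

```text
t: 8.65
position: [0.5822, -0.064, 0.0537]
orientation: [[0.994, -0.108, 0.002], [-0.108, -0.994, -0.001], [0.002, 0.0, -1.0]]
wrist_force: [-0.1, -0.3, -0.4]
grip_width: 0.699
grasp_force: 0.0
tcp in stand [31.4 -0.8 53.7] tip z 31.72478782070222
[[1.0, -0.002, 0.002], [-0.002, -1.0, -0.0], [0.002, 0.0, -1.0]] 1.3791485199773825 [-0.06465091 -0.31953416 -0.36107009] 8.65
t: 9.45
position: [0.5819, -0.064, 0.0531]
orientation: [[0.994, -0.108, 0.001], [-0.108, -0.994, -0.0], [0.001, 0.0, -1.0]]
wrist_force: [0.4, -0.7, 4.4]
grip_width: 0.375
grasp_force: 3.1
tcp in stand [31.2 -0.9 53.1] tip z 31.07593377480015
[[1.0, -0.002, 0.001], [-0.002, -1.0, -0.0], [0.001, 0.0, -1.0]] 1.3791557467674456 [ 0.43892192 -0.71851764  4.36245672] 9.45
```

View pics/w5.png

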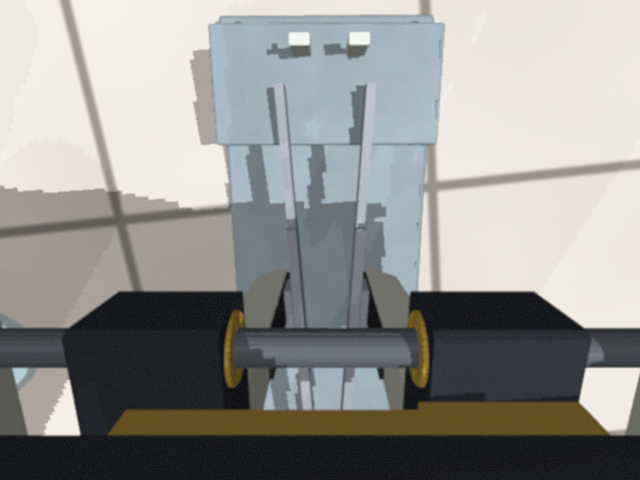

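w5: tips at (280,85) left and (371,84) right, markers at (299,39) left and (359,39) right. The tips are still outside the markers, as expected at this partial squeeze.

```bash
cat > tips.py <<'E'
import sys,pickle
from h import *
from st import st
def run(n):
    s=pickle.load(open(f"pics/{n}.pkl","rb"));C=cam("wrist",s);i=cv2.imread(f"pics/{n}.png").astype(int)
    w=(i.min(2)>205).astype(np.uint8);out={}
    m=np.zeros_like(w);m[28:60,225:430]=w[28:60,225:430];k,l,t,c=cv2.connectedComponentsWithStats(m)
    M=sorted([tuple(c[j]) for j in range(1,k) if t[j,4]>60])
    leg=((i[:,:,2]-i[:,:,1]>-6)&(i.max(2)>130)).astype(np.uint8)
    m=np.zeros_like(w);m[70:140,225:430]=leg[70:140,225:430];m=cv2.morphologyEx(m,cv2.MORPH_OPEN,np.ones((3,3),np.uint8));k,l,t,c=cv2.connectedComponentsWithStats(m)
    T=[]
    for j in range(1,k):
        if t[j,4]>250:
            y0=t[j,1];ys,xs=np.where(l==j);f=np.polyfit(ys[ys>y0+3],xs[ys>y0+3],1);T.append((np.polyval(f,y0),y0))
    T=sorted(T)
    for a,L,z in(("marker",M,.06),("tip",T,.05)):
        for p in L: print(a,np.round(p,1),st(plane(C,p,z)))
    print("width",s['grip_width']*93,"force",s['grasp_force'],st(s['position']),s['wrist_force'],s['t'])
run(sys.argv[1])
E
python3 tips.py w5
```

```text
marker [298.8  38. ] [132.    8.6  60. ]
marker [359.2  37.5] [132.2 -11.6  60. ]
width 34.83837945032253 force 3.051403482313617 [31.2 -0.9 53.1] [ 0.43892192 -0.71851764  4.36245672] 9.45
```

Run:
```python
import cv2
i=cv2.imread("pics/w5.png")
print(i[100,268:296].tolist()); print(i[100,350:380,:].tolist())
```

```text
[[128, 123, 111], [116, 110, 99], [117, 111, 101], [116, 110, 100], [117, 113, 100], [117, 112, 102], [134, 125, 117], [168, 159, 151], [191, 179, 174], [199, 186, 181], [197, 184, 179], [199, 187, 182], [201, 189, 184], [198, 186, 181], [199, 189, 180], [192, 179, 173], [167, 155, 152], [138, 129, 124], [147, 138, 127], [174, 164, 151], [189, 180, 163], [189, 177, 163], [193, 182, 165], [192, 178, 163], [191, 181, 166], [193, 181, 166], [192, 179, 163], [191, 181, 163]]
[[187, 177, 160], [163, 152, 140], [133, 120, 112], [116, 108, 98], [121, 113, 103], [116, 109, 103], [117, 111, 100], [120, 114, 103], [116, 110, 99], [117, 110, 103], [116, 111, 98], [118, 112, 102], [117, 112, 102], [103, 98, 91], [113, 107, 102], [159, 148, 144], [194, 181, 179], [203, 193, 186], [207, 197, 190], [208, 193, 188], [208, 194, 190], [210, 195, 191], [207, 194, 190], [207, 196, 189], [206, 194, 183], [197, 186, 173], [195, 184, 168], [192, 180, 165], [194, 184, 167], [190, 182, 164]]
```

```bash
sed -i 's/leg=.*/g=cv2.blur(i.astype(np.uint8),(3,3)).astype(int);leg=((g[:,:,2]-g[:,:,1]>-9)\&(g.max(2)>165)).astype(np.uint8)/' tips.py; python3 tips.py w5
```

```text
marker [298.8  38. ] [132.    8.6  60. ]
marker [359.2  37.5] [132.2 -11.6  60. ]
tip [278.2  84. ] [119.1  17.2  50. ]
tip [370.9  83. ] [119.4 -17.1  50. ]
width 34.83837945032253 force 3.051403482313617 [31.2 -0.9 53.1] [ 0.43892192 -0.71851764  4.36245672] 9.45
```

```bash
python3 jog.py '0 .0004 -.0003 0 0 0;0 .0008 -.0005 0 0 0;0 .0008 -.0005 0 0 0;0 .0008 -.0005 0 0 0;0 .0008 -.0005 0 0 0;0 .0008 -.0005 0 0 0' .295 8; python3 snap.py w6; python3 tips.py w6
```

```text
t: 10.1
position: [0.5816, -0.0646, 0.0531]
orientation: [[0.994, -0.108, 0.0], [-0.108, -0.994, -0.0], [0.0, 0.0, -1.0]]
wrist_force: [2.5, -1.2, 0.9]
grip_width: 0.297
grasp_force: 3.2
marker [296.4  37. ] [132.1   8.7  60. ]
marker [357.2  36.5] [132.2 -11.6  60. ]
tip [294.8  84. ] [118.7  10.3  50. ]
tip [356.1  84. ] [118.7 -12.3  50. ]
width 27.595567938667536 force 3.158893436193466 [30.9 -1.6 53.1] [ 2.46791808 -1.19168931  0.93191323] 10.1
```

```bash
python3 jog.py '0 .0003 0 0 0 0;0 .0003 0 0 0 0;0 .0003 0 0 0 0;0 .0003 0 0 0 0;0 .0003 0 0 0 0;0 .0003 0 0 0 0' .28 8; python3 snap.py w7; python3 tips.py w7
python3 - <<'E'
import cv2
i=cv2.imread("pics/w7.png");cv2.imwrite("pics/c7.png",cv2.resize(i[10:160,225:425],None,fx=4,fy=4,interpolation=cv2.INTER_CUBIC))
E
```

```text
t: 10.75
position: [0.5815, -0.0649, 0.0532]
orientation: [[0.994, -0.108, 0.0], [-0.108, -0.994, -0.0], [0.0, 0.0, -1.0]]
wrist_force: [5.1, -1.1, 0.2]
grip_width: 0.28
grasp_force: 3.0
marker [296.  37.] [132.1   8.6  60. ]
marker [356.4  36.5] [132.2 -11.5  60. ]
tip [298.2  84. ] [118.7   8.9  50. ]
tip [353.1  84. ] [118.7 -11.4  50. ]
width 25.996125897766586 force 3.0384842678904533 [30.9 -1.8 53.2] [ 5.07028687 -1.05790851  0.1564272 ] 10.75
```

View pics/c7.png

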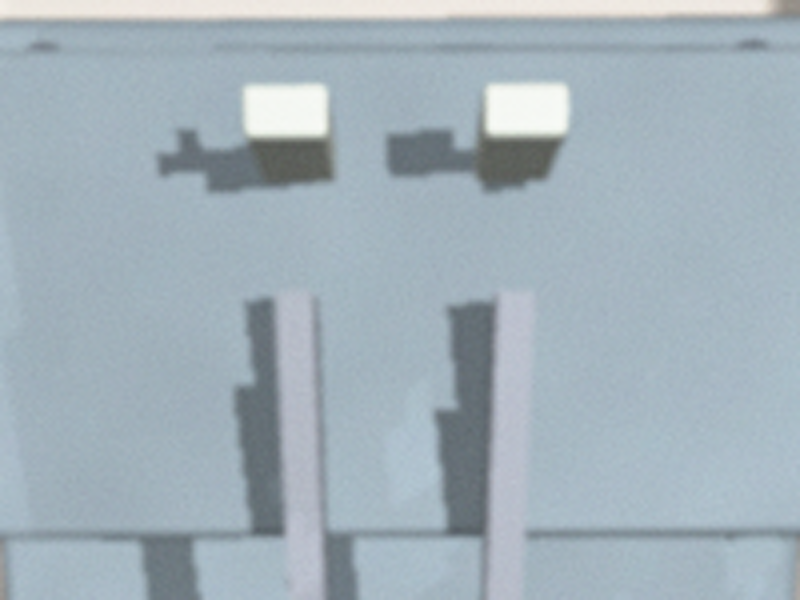

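Both tips point at their markers: the left is at crop x≈295 against the marker foot's 293, the right at 515 against 514. I'll ease off a little of the axial force, then hold for a few seconds and check again.

```bash
Z='0 0 0 0 0 0'; python3 jog.py '.0004 0 0 0 0 0;.0004 0 0 0 0 0;.0004 0 0 0 0 0;.0004 0 0 0 0 0;.0004 0 0 0 0 0;.0004 0 0 0 0 0;.0004 0 0 0 0 0;.0004 0 0 0 0 0;.0004 0 0 0 0 0;.0004 0 0 0 0 0;.0004 0 0 0 0 0;.0004 0 0 0 0 0'; python3 snap.py w8; python3 tips.py w8; for k in 1 2 3; do python3 jog.py '0 0 0 0 0 0;0 0 0 0 0 0;0 0 0 0 0 0;0 0 0 0 0 0;0 0 0 0 0 0;0 0 0 0 0 0;0 0 0 0 0 0;0 0 0 0 0 0;0 0 0 0 0 0;0 0 0 0 0 0;0 0 0 0 0 0;0 0 0 0 0 0' >/dev/null; done; python3 snap.py w9; python3 tips.py w9
python3 - <<'E'
from h import *
i=robot.get_image("scene")[:,:,::-1];cv2.imwrite("pics/c9.png",cv2.resize(i[140:350,60:410],None,fx=2.2,fy=2.2,interpolation=cv2.INTER_CUBIC))
E
```

```text
t: 12.0
position: [0.5816, -0.0649, 0.0531]
orientation: [[0.994, -0.108, -0.0], [-0.108, -0.994, 0.0], [-0.0, -0.0, -1.0]]
wrist_force: [1.9, -0.9, 0.6]
grip_width: 0.283
grasp_force: 3.0
marker [296.  37.] [132.1   8.6  60. ]
marker [356.5  36.5] [132.2 -11.6  60. ]
tip [298.3  84. ] [118.8   8.8  50. ]
tip [353.1  84. ] [118.7 -11.5  50. ]
width 26.3165651833753 force 2.982363738119602 [30.9 -1.8 53.1] [ 1.86576247 -0.92196239  0.56744554] 12.0
marker [296.   37.4] [132.    8.6  60. ]
marker [356.5  37. ] [132.1 -11.6  60. ]
tip [298.3  84. ] [118.8   8.8  50. ]
tip [353.2  84. ] [118.8 -11.5  50. ]
width 26.338420031565327 force 2.9506829380989075 [31.  -1.9 53.2] [-0.14404905  0.49622778  2.09670923] 15.65
```

View pics/c9.png

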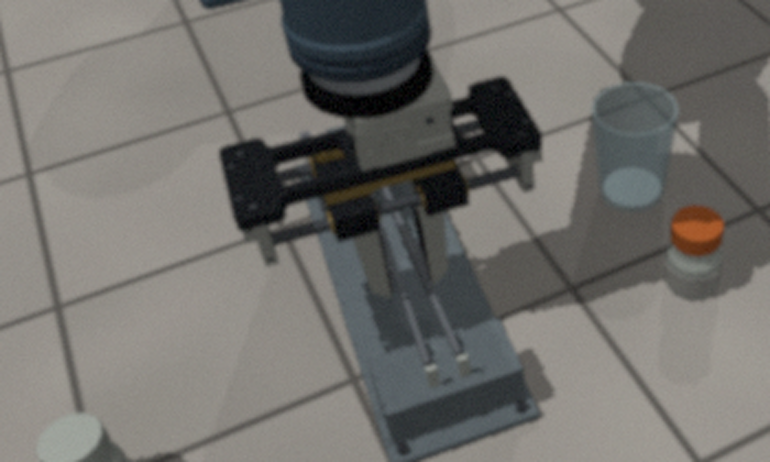

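The scene view shows each tip at its own marker, with the jars and beaker untouched. The gap stayed steady for over 4 s, so I'm handing in while still holding.

```bash
python3 -c "
from plant import robot
print(robot.job_done())"
```

```text
the job is handed in; nothing more can be done
None
```

The clamp bar is fully down on its stop, each forceps tip measured within about 0.2 mm of its own marker's line, and I handed the job in at about 16 s with the gap held steady for over 4 s and the squeeze still on; the jars and beaker were not touched, and no verdict was printed.

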